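Load the scent cartridge in the diffuser and clamp it home

ROBOT

A 6-joint arm with a two-finger parallel gripper is mounted at the origin on the work surface. World frame = base frame: x ahead of the robot, y to its left, z up, the work surface at z = 0. Lengths are in m, angles in rad, forces in N, time in s.
With the tool pointing down it reaches from about 0.3 to 0.75 m from the base axis. Payload 8.5 kg.
Tool frame: the origin (TCP) lies midway between the tips of the shut fingers; the grasp point (between the pads) lies 19 mm behind it; z points along the fingers, y is the direction in which the jaws open and shut (so a half turn about z gives the same grasp; the last joint's range is limited). The gripper opens to 85 mm and grips with 20 to 120 N. Pads are 22 mm wide; open, the fingers measure 114 mm over their backs; the gripper's body (76 mm by 85 mm) begins 54 mm behind the grasp point. The pads swing forward as they close: fully open they stand 13 mm farther back than shut.
Start: joints at [-1.356, 0.381, 1.297, -0, 1.464, -0.215], TCP at [0.229, -0.5, 0.231] pointing down, gripper open.
Joint ranges: [-3.11, 3.11], [-0.89, 2.33], [0.22, 2.48], [-1.42, 4.56], [0.17, 2.85], [-2.88, 2.88]. Speed limits (rad/s): [2.39, 2.39, 3.14, 3.14, 3.14, 3.14].

INTERFACE

Orientations are given as a rotation vector (axis times angle).
In Python, from cell import r, optics gives the robot as it stands. The module is installed in compiled form; this text tells all that it offers.
- The arm moves only by the shell command python3 -m pendant 'ROWS' [FORCE]. ROWS is JSON, a list of rows, each a list of 5 numbers: the shift along the world's x, y, z in m, then the turn about the world's z in degrees, then the closure, from 0 (fully open) to 1 (shut). In form: [[dx, dy, dz, yaw, claw], ...]. A call has 1 to 8 rows; each row shifts and turns the pose as measured when the row begins; what a row does not reach is not made up. A row lasts 1/8 s, in which the tool goes at most 62.5 mm and 10.7 degrees, less where a joint would pass 70% of its speed; a pose out of reach is approached as far as the arm can. A call with a gripper value outside its range is refused whole. The fingers move at their own pace and stop on an object; FORCE is the grip in N (left out, the last holds). Time passes only in rows, so rows that do not move let the fingers close. It gives the time, the measured TCP pose, the force and the opening at its end, in the units of the state.
- r.sense(): the state, without advancing time (a new reading comes with each control period).
- optics.capture(name): name is "scene" or "top" or "wrist"; returns a dict with "img" (400x640x3 uint8, red, green, blue), "z_map" (400x640 float32, m along the optical axis (not along the pixel's ray), 0 where there is no reading), "camera_matrix" (3x3 intrinsics, pixels), "pose" (4x4, takes a point from camera to world coordinates); the wrist camera has in their place "hand_eye" (4x4, takes a point from camera to tool coordinates, whose origin is the TCP and whose axes are the flange's). Camera axes: x right, y up, looking along -z (the intrinsics and any distortion apply to the point x, -y, -z); pixel columns grow to the right and rows downward; lengths in m; the calibration is good to about 2 mm. A picture is of the moment at which its call begins: read the wrist's pose just before it.
- r.finish_job(): hands the job in, once; it reports no verdict.
The state is a dict: "t": time; "qpos": joint angles; "joint_velocities": joint speeds; "joint_torque": joint torques, N m; "tcp_pos": TCP position; "orientation": TCP orientation; "wrist_force": force on the tool from outside, world axes, zero at the start; "moment": the same for the moment, N m; "grip_width": finger opening in m.
Only numpy, scipy, OpenCV 4.12 (cv2) and the standard library are available. Lean on these libraries where they do the work, as an engineer would, in place of code of your own. Each camera call takes 0.05 s, during which the arm holds its last target.

TASK

Load the scent diffuser on the dressing table: stand the loose scent cartridge upright in the diffuser's round cradle and let go of it, then swing the standing clamp over by its crossbar and press it down until the cartridge is driven firmly home on the sealing pad hidden below, and leave it clamped there. Stop once you feel it firm up, because forcing it crushes the cartridge, and leave everything else on the table where it is.

Things in the scene. Friction and masses are not known exactly. Their poses are not given: they have to be found in the camera images.
- cartridge_mid (a point): Centre (half-way up) of the loose scent cartridge: a plain upright amber cylinder with a white band near the top and a flat top, 32 mm across, 56 mm tall, about 45 g; its lowest 4 mm taper to 25 mm across. It starts standing on the table. z is its axis, pointing up.
- diffuser: The fixed white scent diffuser; origin under its base on the table, straight below the cradle's axis. Base block 130 x 116 mm (x from -60 to +70), 28 mm high. Its x axis points from the cradle to the hinge posts (two posts at x = +50, y = +-49 mm, 108 mm high), y is parallel to the clamp's hinge.
- cradle (a point): On the cradle's axis at the ledge the cartridge stands on, 50 mm above the table with the cradle up. The cradle is a round grey cup, 35 mm inside and 44 mm outside diameter, so the cartridge has 1.5 mm of play all round. It sinks on a light spring: 1.5 N to start, then 0.15 N/mm, up to 18 mm.
- cradle_rim (a point): Rim of the cradle when up, 14 mm above the ledge: 42 mm of a standing cartridge stay above it. Out of sight below is a rubber sealing pad (10 N/mm) that meets the cartridge's bottom only after the cradle has sunk 3 to 13 mm. That distance differs each time and is not measured: it must be felt.
- clamp: The steel clamp; origin on its hinge axis (48 mm from the cradle's axis along the diffuser's x, 100 mm above the table), y along the hinge, -x from the hinge to the crossbar: level when shut, standing up and leaning away (100 to 115 degrees above level) at the start. With the cartridge home it lies within 0.15 rad of level. The hinge is stiff and stays where it is left.
- nose (a point): Lowest point of the round black nose under the clamp's 30 mm wide cross plate, 48 mm from the hinge; it presses the middle of the cartridge's top. Two side arms (68 mm between them) run from the hinge past the plate to the crossbar.
- crossbar (a point): Middle of the clamp's round black crossbar, 14 mm thick, 88 mm long, parallel to the hinge, 115 mm from it. About 6 N here swings it, 7 N sinks the cradle; on the pad it climbs 1.7 N per mm of bar travel. Pressed straight down with shut fingers, 10 to 11 N is firmly home and the hinge holds it; beyond 12 N the cartridge may be crushed. A quick first touch jolts the reading.
- bangle_low: Bystander: lower of a stacked pair of green glass bangles, 72 mm across, 6 mm thick; origin under its centre.
- bangle_top: Bystander: upper bangle of the pair.
- soap_dish: Bystander: white porcelain soap dish, 85 x 120 x 22 mm; origin under its centre.
- hair_clip: Bystander: chrome hair clip, 75 x 12 x 12 mm, along its x; origin under its centre.
- spectacle_case: Bystander: black spectacle case, 160 x 62 x 40 mm, along its x; origin under its centre.
- attar_bottle: Bystander: flat glass perfume bottle, 50 x 30 x 98 mm; origin under its centre.
- cream_jar: Bystander: white cream jar, 60 mm across, 45 mm tall; origin under its centre.
- carousel_rim (a point): Bystander: a point on the rim of the clear revolving lipstick carousel (136 mm across, 160 mm tall), 68 mm from its axis.
Mind the look-alikes: they are no part of the job. Several things look just like the part that bears cartridge_mid: the one meant starts farthest to the robot's right.

How it is judged:
By the outcome, as a careful person would: the job done as asked, in the order asked, and still so for the second after the job is handed in, with the robot touching nothing.
It also fails if it takes over 72 s, if anything falls off the work surface, if the arm or the gripper's body presses on something with over 40 N, if the wrist force passes 120 N, or if a joint passes its speed limit or range.

## Working session

There is one attempt and no reset: what is moved stays moved. The work goes in short steps, Python scripts to look and compute and a shell command to move; the robot and the scene stay as the last step left them, time stands still between calls to the robot, and variables do not carry over. Pictures are saved under pics/ and viewed, and the job is handed in when it is done.

```bash
mkdir -p pics; ls
python3 - <<'E'
from cell import r, optics
import cv2, numpy as np
s=r.sense(); print({k:np.round(v,3) for k,v in s.items()})
for n in ("scene","top","wrist"):
    c=optics.capture(n); cv2.imwrite(f"pics/{n}0.png",c["img"][:,:,::-1]); print(n,c["camera_matrix"], c.get("pose",c.get("hand_eye")), [k for k in c])
    np.savez(f"{n}0.npz",**{k:v for k,v in c.items()})
E
```

```text
pics
{'t': np.float64(0.0), 'qpos': array([-1.356,  0.381,  1.298, -0.   ,  1.464, -0.215]), 'joint_velocities': array([ 0.   , -0.   , -0.001,  0.   , -0.001,  0.001]), 'joint_torque': array([ 1.0000e-03, -4.4846e+01, -2.3128e+01, -0.0000e+00,  5.0000e-03,
        0.0000e+00]), 'tcp_pos': array([ 0.229, -0.5  ,  0.231]), 'orientation': array([-3.068, -0.67 , -0.   ]), 'wrist_force': array([-0.051,  0.199, -0.71 ]), 'moment': array([ 0.003,  0.01 , -0.007]), 'grip_width': np.float64(0.085)}
scene [[422.35322927   0.         320.73247337]
 [  0.         422.35322927 209.89173529]
 [  0.           0.           1.        ]] [[ 0.66814682 -0.5405345   0.51127516  1.04372973]
 [ 0.74396787  0.49420756 -0.44974515 -0.4891106 ]
 [-0.00957328  0.68086808  0.7323435   0.7982628 ]
 [ 0.          0.          0.          1.        ]] ['img', 'z_map', 'camera_matrix', 'pose']
top [[387.45398974   0.         314.85527162]
 [  0.         387.45398974 202.11566355]
 [  0.           0.           1.        ]] [[ 0.02717027  0.9967499  -0.07583802  0.48268277]
 [-0.99941549  0.02866071  0.01863416 -0.03072487]
 [ 0.02074717  0.0752874   0.99694602  1.10294023]
 [ 0.          0.          0.          1.        ]] ['img', 'z_map', 'camera_matrix', 'pose']
wrist [[354.42413692   0.         320.6556019 ]
 [  0.         354.42413692 202.12756968]
 [  0.           0.           1.        ]] [[ 1.01680258e-04  9.57304391e-01  2.89081811e-01  7.27255585e-02]
 [ 9.99999942e-01 -2.97171366e-06 -3.41894278e-04 -3.67139589e-04]
 [-3.26437825e-04  2.89081829e-01 -9.57304335e-01 -1.41287191e-01]
 [ 0.00000000e+00  0.00000000e+00  0.00000000e+00  1.00000000e+00]] ['img', 'z_map', 'camera_matrix', 'hand_eye']
```

View pics/scene0.png

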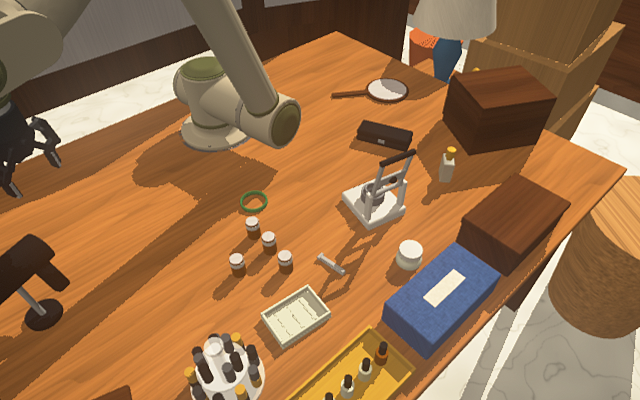

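View pics/top0.png

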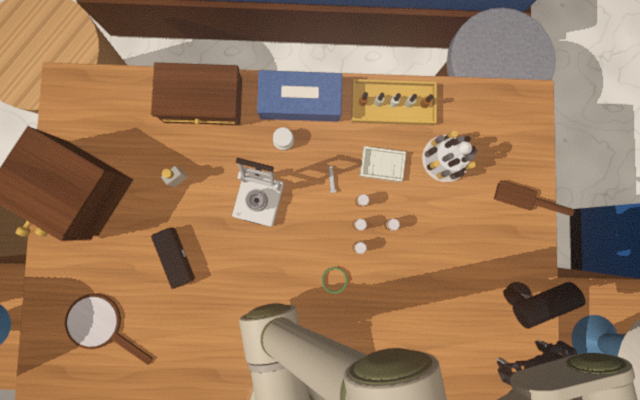

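View pics/wrist0.png

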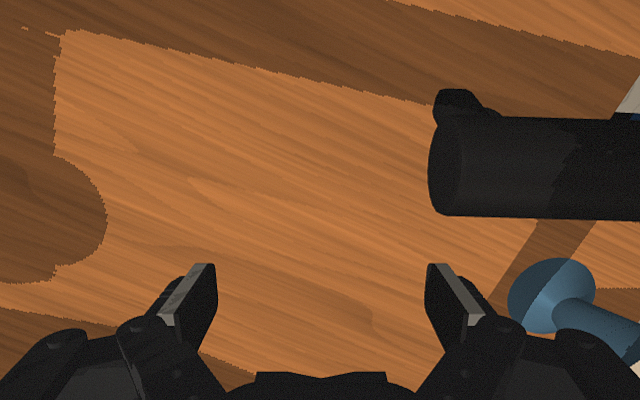

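The top view has four look-alike cylinders at (363,200), (361,224), (393,224) and (360,247). The robot's right is the image's right, so (393,224) is the candidate. I'll measure it and confirm with a crop.

```bash
cat > h.py <<'E'
import numpy as np, cv2
def load(n): return dict(np.load(n+".npz"))
def ray(c,u,v,pose=None):
    K=c["camera_matrix"]; P=c["pose"] if pose is None else pose
    d=np.array([(u-K[0,2])/K[0,0],-(v-K[1,2])/K[1,1],-1.])
    return P[:3,3],P[:3,:3]@d
def onplane(c,u,v,z,pose=None):
    o,d=ray(c,u,v,pose); return o+d*(z-o[2])/d[2]
def cloud(c,pose=None):
    K=c["camera_matrix"]; P=c["pose"] if pose is None else pose
    v,u=np.mgrid[:400,:640]; z=c["z_map"]
    p=np.stack([(u-K[0,2])/K[0,0]*z,-(v-K[1,2])/K[1,1]*z,-z],-1)
    w=p@P[:3,:3].T+P[:3,3]; w[z==0]=np.nan; return w
def proj(c,p,pose=None):
    K=c["camera_matrix"]; P=c["pose"] if pose is None else pose
    q=(np.asarray(p)-P[:3,3])@P[:3,:3]
    return K[0,0]*q[...,0]/-q[...,2]+K[0,2], K[1,1]*-q[...,1]/-q[...,2]+K[1,2]
E
python3 - <<'E'
from h import *
t=load("top0"); s=load("scene0")
for u,v in [(363,200),(361,224),(393,224),(360,247)]:
    p=onplane(t,u,v,0.056); print((u,v),p.round(3), "scene px",np.round(proj(s,p),0))
W=cloud(t)
def box(u0,u1,v0,v1,h0,h1):
    a=W[v0:v1,u0:u1]; m=(a[...,2]>h0)&(a[...,2]<h1); q=a[m]; return q
for u0,u1,v0,v1 in [(350,375,190,212),(380,406,214,235)]:
    q=box(u0,u1,v0,v1,.045,.07); print(len(q),q.mean(0).round(4),(q.max(0)+q.min(0))/2)
a=t["img"][120:270,220:420,::-1]; cv2.imwrite("pics/topcrop.png",cv2.resize(a,None,fx=4,fy=4,interpolation=cv2.INTER_CUBIC))
a=s["img"][130:290,220:430,::-1]; cv2.imwrite("pics/scenecrop.png",cv2.resize(a,None,fx=3.7,fy=3.7,interpolation=cv2.INTER_CUBIC))
E
```

```text
(363, 200) [ 0.572 -0.181  0.056] scene px [285. 255.]
(361, 224) [ 0.507 -0.177  0.056] scene px [268. 237.]
(393, 224) [ 0.509 -0.264  0.056] scene px [237. 258.]
(360, 247) [ 0.445 -0.175  0.056] scene px [253. 221.]
114 [ 0.5721 -0.1788  0.0552] [ 0.57342842 -0.17992568  0.05315765]
119 [ 0.5079 -0.262   0.0549] [ 0.50774203 -0.26279138  0.05348244]
```

View pics/topcrop.png

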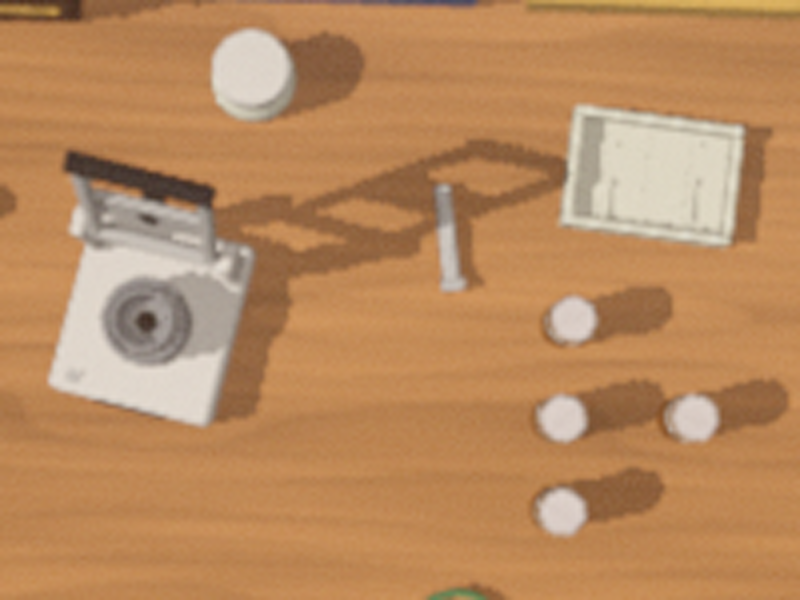

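View pics/scenecrop.png

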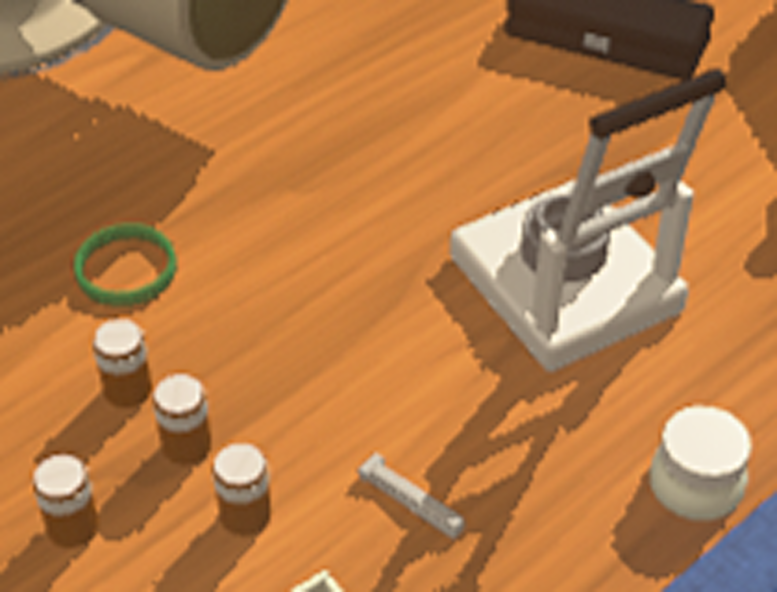

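The candidate at top (393,224) / scene (237,258) is confirmed: amber with a white band, about (0.508,-0.263), farthest right by 80 mm. Next is the diffuser.

Run:
```python
from h import *
t=load("top0"); s=load("scene0")
for nm,c,(u0,u1,v0,v1) in (("top",t,(225,292,150,230)),("scene",s,(335,420,145,232))):
    W=cloud(c)[v0:v1,u0:u1]; 
    im=c["img"][v0:v1,u0:u1].astype(int)
    white=(im.min(-1)>120)&(im.max(-1)-im.min(-1)<60)
    z=W[...,2]
    m=(abs(z-.028)<.006)&white
    vv,uu=np.nonzero(m)
    pts=np.array([onplane(c,u+u0,v+v0,.028) for u,v in zip(uu,vv)])[:,:2]
    r=cv2.minAreaRect((pts*1000).astype(np.float32)); print(nm,"base",r,len(pts))
    m=(abs(z-.064)<.006)&(im.max(-1)-im.min(-1)<60)
    q=W[m]; print("z64",len(q),np.nanmedian(q,0),)
    if len(q)>5: print(cv2.minEnclosingCircle((q[:,:2]*1000).astype(np.float32)))
    m=(z>.15); q=W[m]; print("hi",len(q),q.min(0),q.max(0))
    dark=(im.max(-1)<70)&(z>.12)
    q=W[dark]; print("dark",len(q),q.mean(0)); 
    k=q[q[:,2]>.18]; print("bar",len(k),k.mean(0),k.min(0),k.max(0)); 
    k=q[q[:,2]<.18]; print("nose",len(k),k.mean(0) if len(k) else 0,k.min(0) if len(k) else 0)
```

```text
top base ((568.0048217773438, 109.32341003417969), (115.25069427490234, 128.2489013671875), 77.39139556884766) 1251
z64 112 [0.56348229 0.11079578 0.06296113]
((587.7094116210938, 99.40438079833984), 54.1077995300293)
hi 415 [0.6068106  0.05147071 0.15026586] [0.64720514 0.13914439 0.2235256 ]
dark 25 [0.63335595 0.09005101 0.21920953]
bar 25 [0.63335595 0.09005101 0.21920953] [0.62309095 0.05341394 0.2150725 ] [0.64423639 0.13210493 0.2235256 ]
nose 0 0 0
scene base ((569.1033935546875, 103.48817443847656), (116.01280212402344, 128.5042724609375), 77.38481903076172) 970
z64 102 [0.58959346 0.10900555 0.06296493]
((594.2596435546875, 101.30128479003906), 58.432823181152344)
hi 551 [0.607234   0.04899062 0.15002474] [0.64791575 0.13617463 0.22142022]
dark 201 [0.63436461 0.09067445 0.20457793]
bar 168 [0.63506261 0.09054991 0.21559496] [0.61916079 0.04899062 0.20404248] [0.64791575 0.134009   0.22138739]
nose 33 [0.63081114 0.09130846 0.14849122] [0.62511678 0.08464095 0.1425362 ]
```

```bash
python3 -m pendant '[[0.035,0.03,0,8,0],[0.035,0.03,0,8,0],[0.035,0.03,0,8,0],[0.035,0.03,-0.01,8,0],[0.035,0.03,-0.01,8,0],[0.035,0.03,-0.02,8,0],[0.035,0.03,-0.02,8,0],[0.034,0.027,-0.02,8,0]]'
cat >> h.py <<'E'
from scipy.spatial.transform import Rotation as Ro
def wrist(name):
    from cell import r,optics
    s=r.sense(); c=optics.capture("wrist")
    T=np.eye(4); T[:3,:3]=Ro.from_rotvec(s["orientation"]).as_matrix(); T[:3,3]=s["tcp_pos"]
    c["pose"]=T@c["hand_eye"]
    cv2.imwrite(f"pics/{name}.png",c["img"][:,:,::-1]); np.savez(name+".npz",**c)
    x=T[:3,0]; print("t",s["t"],"tcp",np.round(s["tcp_pos"],4),"yaw",np.degrees(np.arctan2(x[1],x[0])).round(2),"tilt",np.round(T[:3,2],4),"F",np.round(s["wrist_force"],2),"w",s["grip_width"])
    return c
E
python3 -c "
from h import *
wrist('w1')"
```

```text
t: 1.15
tcp_pos: [0.5139, -0.2565, 0.148]
orientation: [-2.214, -2.228, 0.001]
wrist_force: [-0.3, -0.9, 0.9]
grip_width: 0.0853
t 1.15 tcp [ 0.5139 -0.2565  0.148 ] yaw 90.36 tilt [-8.e-04 -5.e-04 -1.e+00] F [-0.28 -0.87  0.85] w 0.08533607844965427
```

View pics/w1.png

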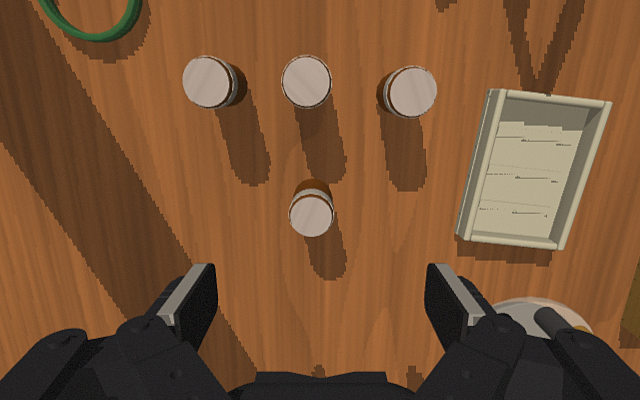

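The target cartridge's lid is at (311,215), with the three others behind it at row ~85. I'll fit the lid circle.

```bash
cat >> h.py <<'E'
def lid(c,u0,u1,v0,v1,z):
    im=c["img"][v0:v1,u0:u1].astype(int); m=((im.min(-1)>110)&(im.max(-1)-im.min(-1)<70)).astype(np.uint8)
    cs,_=cv2.findContours(m,cv2.RETR_EXTERNAL,cv2.CHAIN_APPROX_NONE); k=max(cs,key=cv2.contourArea)[:,0]
    p=np.array([onplane(c,a+u0,b+v0,z)[:2] for a,b in k])*1000
    return p
E
python3 - <<'E'
from h import *
c=load("w1"); p=lid(c,280,345,170,250,.056)
print(cv2.minEnclosingCircle(p.astype(np.float32)),cv2.fitEllipse(p.astype(np.float32)))
W=cloud(c)[190:235,290:332]; q=W[abs(W[...,2]-.056)<.005]; print(len(q),q.mean(0),(q.max(0)+q.min(0))/2,q.max(0)-q.min(0))
E
```

```text
((505.5866394042969, -264.37884521484375), 14.798787117004395) ((505.8836364746094, -264.294677734375), (28.33928108215332, 28.41063117980957), 147.3036651611328)
1418 [ 0.50590243 -0.26324855  0.05476754] [ 0.50572877 -0.26346582  0.05414014] [0.02927159 0.02911812 0.00627908]
```

```bash
python3 -m pendant '[[-0.008,-0.0075,-0.02,0,0],[0,0,-0.045,0,0],[0,0,-0.04,0,0],[0,0,-0.02,0,0]]' 20; python3 -c "
from h import *
wrist('w2')"
```

```text
t: 1.7
tcp_pos: [0.509, -0.2587, 0.0165]
orientation: [-2.198, -2.24, -0.001]
wrist_force: [-0.3, -0.7, 0.9]
grip_width: 0.0856
t 1.7 tcp [ 0.509  -0.2587  0.0165] yaw 91.1 tilt [-0.0018  0.0028 -1.    ] F [-0.25 -0.74  0.95] w 0.08561835728349795
```

View pics/w2.png

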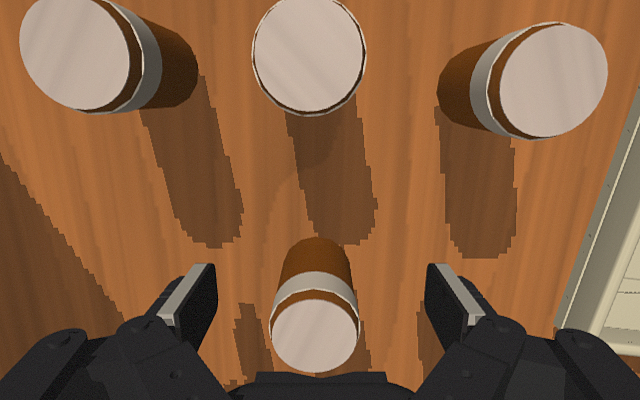

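```bash
python3 -m pendant '[[-0.003,-0.005,0.004,-1,0],[0,0,0,0,0]]' 20; python3 -c "
from h import *
c=wrist('w3')
p=lid(c,255,375,280,385,.056);print(cv2.minEnclosingCircle(p.astype(np.float32)))"
```

```text
t: 2.0
tcp_pos: [0.5053, -0.2639, 0.0196]
orientation: [-2.217, -2.217, -0.001]
wrist_force: [0.5, 0.3, 0.2]
grip_width: 0.0857
t 2.0 tcp [ 0.5053 -0.2639  0.0196] yaw 90.0 tilt [-0.0037  0.0045 -1.    ] F [0.49 0.29 0.23] w 0.08565636081100554
((505.8231506347656, -263.7873229980469), 14.561223983764648)
```

```bash
python3 -m pendant '[[0,0,0,0,1],[0,0,0,0,1],[0,0,0,0,1],[0,0,0,0,1],[0,0,0,0,1],[0,0,0,0,1]]' 35; python3 -m pendant '[[0,0,0.03,0,1],[0,0,0.05,0,1],[0,0,0.05,0,1],[0,0,0,0,1]]'; python3 -c "
from h import *
wrist('w4')"
```

```text
t: 2.8
tcp_pos: [0.506, -0.2641, 0.0215]
orientation: [-2.219, -2.221, -0.001]
wrist_force: [0.2, -0.7, 0.7]
grip_width: 0.0312
t: 3.3
tcp_pos: [0.5053, -0.2634, 0.1541]
orientation: [-2.217, -2.219, -0.001]
wrist_force: [-0.6, -0.1, -1.4]
grip_width: 0.0312
t 3.3 tcp [ 0.5053 -0.2634  0.1541] yaw 90.04 tilt [-0.003   0.0044 -1.    ] F [-0.62 -0.06 -1.41] w 0.031233388404818256
```

View pics/w4.png

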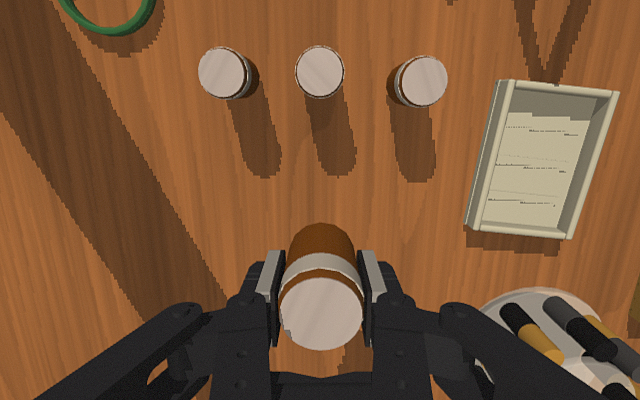

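```bash
python3 -m pendant '[[0,0.03,0.01,9.6,1],[0,0.05,0.01,9.6,1],[0,0.05,0,9.6,1],[0,0.05,0,9.6,1],[0,0.05,0,9.6,1],[0,0.05,0,9.6,1],[0,0.05,0,9.6,1],[0,0.03,0,9.6,1]]'; python3 -m pendant '[[0.01,0.005,0,0,1],[0,0,0,0,1]]'; python3 -c "
from h import *
wrist('w5')"
```

```text
t: 4.35
tcp_pos: [0.4982, 0.1076, 0.1587]
orientation: [-0.298, -3.098, 0.021]
wrist_force: [0.0, -0.3, -0.5]
grip_width: 0.031
t: 4.6
tcp_pos: [0.5076, 0.114, 0.1561]
orientation: [-0.296, -3.093, 0.021]
wrist_force: [-0.2, 0.4, -0.8]
grip_width: 0.0311
t 4.6 tcp [0.5076 0.114  0.1561] yaw 169.06 tilt [-0.0354 -0.0105 -0.9993] F [-0.24  0.43 -0.82] w 0.031108670796375887
```

View pics/w5.png

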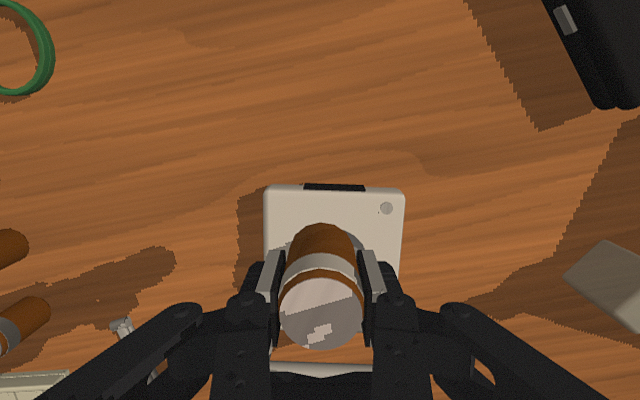

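```bash
python3 -m pendant '[[0.02,-0.001,0.005,-0.8,1],[0.02,-0.001,0.005,-0.8,1],[0.014,-0.001,0.005,0,1],[0,0,0,0,1],[0,0,0,0,1]]'; python3 -c "
from h import *
wrist('w6')"
```

```text
t: 5.28
tcp_pos: [0.5614, 0.1048, 0.1692]
orientation: [-0.361, -3.08, 0.022]
wrist_force: [-0.6, -0.4, 0.3]
grip_width: 0.031
t 5.275 tcp [0.5614 0.1048 0.1692] yaw 166.6 tilt [-0.0416 -0.0095 -0.9991] F [-0.59 -0.38  0.25] w 0.03102244857997367
```

View pics/w6.png

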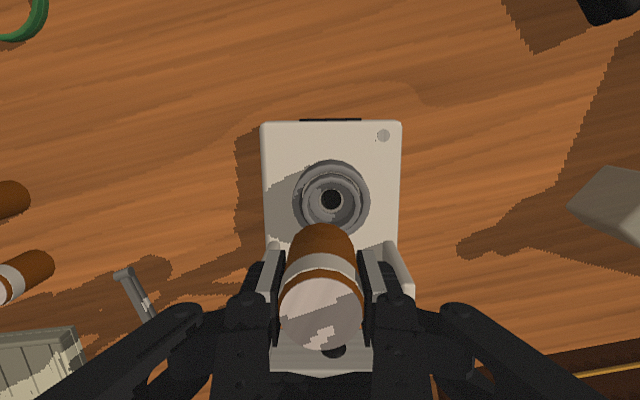

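Run:
```python
from h import *
c=load("w6"); W=cloud(c)
a=W[150:226,280:385]; q=a[(abs(a[...,2]-.064)<.004)]
print(len(q),np.median(q[:,2]),cv2.minEnclosingCircle((q[:,:2]*1000).astype(np.float32)))
# algebraic circle on the outer boundary points of rim
im=c["img"][150:226,280:385]; g=cv2.cvtColor(im,cv2.COLOR_RGB2GRAY)
big=cv2.resize(c["img"][110:380,230:430,::-1],None,fx=3,fy=2.2*3/2.2,interpolation=cv2.INTER_CUBIC)[:600]; cv2.imwrite("pics/w6crop.png",big)
b=W[270:360,275:370]; 
lid_=b[b[...,2]>.19]; print("lid",len(lid_),lid_[:,2].max(),(lid_.max(0)+lid_.min(0))/2, lid_.max(0)-lid_.min(0))
print("expected rim px", proj(c,[.5635,.1093,.064]))
cs=onplane(c,331,199,.05);print("hole-ish",cs)
```

```text
785 0.06254271385652743 ((561.5938720703125, 109.79220581054688), 21.848339080810547)
lid 6820 0.20789867654155725 [0.56155974 0.10593208 0.19895047] [0.03172929 0.03826365 0.01789641]
expected rim px (np.float64(330.48784753188323), np.float64(208.87552325087347))
hole-ish [0.5598005 0.110663  0.05     ]
```

View pics/w6crop.png

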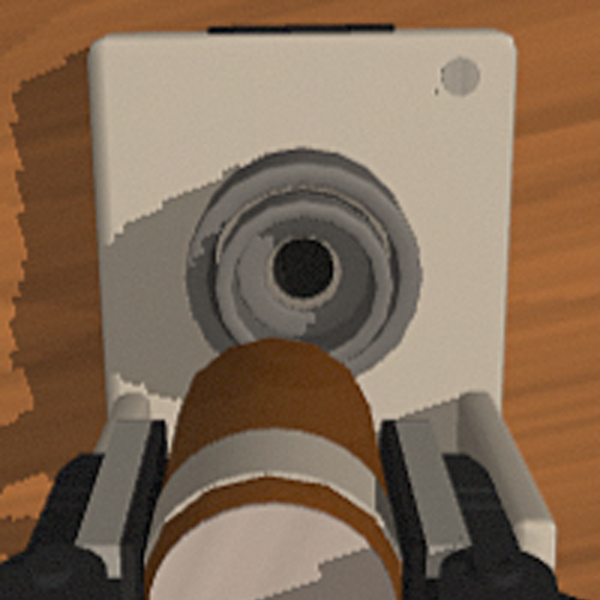

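Run:
```python
from h import *
c=load("w6"); W=cloud(c)
im=c["img"].astype(int)
m=(im.min(-1)>70)&(im.max(-1)-im.min(-1)<60)&(W[...,2]>.195)
m[:268]=0;m[:,:278]=0;m[:,364:]=0
n,l,st,ce=cv2.connectedComponentsWithStats(m.astype(np.uint8)); print(st[1:],ce[1:])
k=1+np.argmax(st[1:,4]); q=W[l==k]; print(np.median(q,0),cv2.minEnclosingCircle((q[:,:2]*1000).astype(np.float32)))
A=np.c_[q[:,:2],np.ones(len(q))]; print(np.linalg.lstsq(A,q[:,2],rcond=None)[0])
```

```text
[[ 278  268   86   30  355]
 [ 279  277   84   74 4761]
 [ 362  331    1    1    1]
 [ 363  337    1    1    1]] [[318.66478873 276.13239437]
 [320.3215711  313.51795841]
 [362.         331.        ]
 [363.         337.        ]]
[0.56160887 0.1049903  0.20274443] ((562.6988525390625, 105.13822174072266), 15.52242374420166)
[-0.03911503 -0.0025276   0.22498117]
```

```bash
python3 -m pendant '[[0.0015,0.005,-0.02,0.8,1],[0,0,-0.02,0,1],[0,0,-0.02,0,1],[0,0,0,0,1]]'; python3 -c "
from h import *
wrist('w7')"
```

```text
t: 5.82
tcp_pos: [0.5608, 0.1095, 0.1079]
orientation: [-0.341, -3.082, 0.023]
wrist_force: [-0.2, -0.3, 0.1]
grip_width: 0.0307
t 5.825 tcp [0.5608 0.1095 0.1079] yaw 167.35 tilt [-0.042  -0.0102 -0.9991] F [-0.22 -0.28  0.11] w 0.03068175706094114
```

View pics/w7.png

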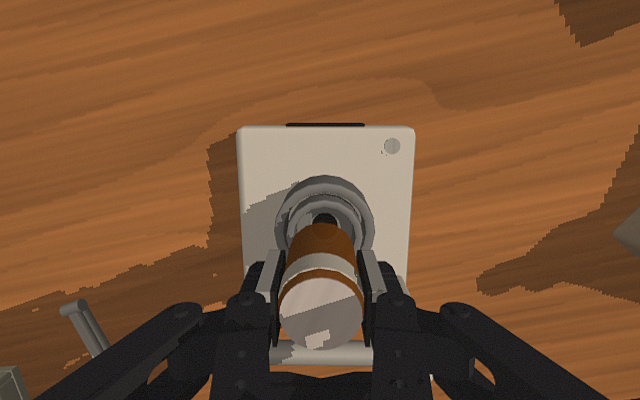

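```bash
cat >> h.py <<'E'
def fitcirc(p):
    A=np.c_[2*p,np.ones(len(p))]; s=np.linalg.lstsq(A,(p**2).sum(1),rcond=None)[0]
    return s[:2],np.sqrt(s[2]+s[:2]@s[:2])
E
python3 - <<'E'
from h import *
for n,rows in (("w6",226),("w7",262)):
    c=load(n); W=cloud(c)
    m=(abs(W[...,2]-.063)<.004); m[rows:]=0; m[:150]=0; m[:,:265]=0; m[:,390:]=0
    q=W[m]; print(n,len(q),np.median(q[:,2]))
    # outer boundary: max radius by angle
    ctr=np.array([.562,.110])
    for _ in range(5):
        d=q[:,:2]-ctr; a=np.degrees(np.arctan2(d[:,1],d[:,0])).astype(int)//6; r=np.hypot(*d.T)
        P=np.array([q[np.where(a==k)[0][np.argmax(r[a==k])],:2] for k in np.unique(a) if r[a==k].max()>.019])
        ctr,R=fitcirc(P)
    print("outer",ctr,R,len(P))
    im=c["img"].astype(int)
    m=(im.min(-1)>70)&(im.max(-1)-im.min(-1)<60)&(W[...,2]>.12)
    m[:276]=0;m[:,:278]=0;m[:,364:]=0
    nn,l,st,ce=cv2.connectedComponentsWithStats(m.astype(np.uint8)); k=1+np.argmax(st[1:,4]); q=W[l==k]
    print("lid",np.median(q,0),cv2.minEnclosingCircle((q[:,:2]*1000).astype(np.float32)))
E
```

```text
w6 808 0.06252050994337904
outer [0.56139108 0.10995287] 0.021404119646054147 47
lid [0.56791713 0.1023515  0.20232267] ((586.71923828125, 97.71623229980469), 40.537044525146484)
w7 1052 0.06251286299878743
outer [0.56137271 0.10998638] 0.02153075184994592 40
lid [0.56100972 0.1096862  0.14145745] ((562.0078735351562, 110.06758880615234), 15.47191333770752)
```

```bash
python3 -m pendant '[[0.002,0.001,-0.01,0,1],[0,0,-0.008,0,1],[0,0,0,0,1]]'; python3 -m pendant '[[0,0,-0.004,0,1],[0,0,-0.003,0,1],[0,0,0,0,1]]'
```

```text
t: 6.25
tcp_pos: [0.5641, 0.1105, 0.0914]
orientation: [-0.342, -3.087, 0.022]
wrist_force: [-0.2, 0.3, -0.7]
grip_width: 0.031
t: 6.62
tcp_pos: [0.5643, 0.1105, 0.0843]
orientation: [-0.342, -3.087, 0.022]
wrist_force: [0.3, 0.0, -0.6]
grip_width: 0.031
```

```bash
python3 -m pendant '[[-0.0012,0,-0.003,0,1],[0,0,-0.003,0,1],[0,0,0,0,1]]';python3 -m pendant '[[0,0,-0.003,0,1],[0,0,-0.003,0,1],[0,0,0,0,1]]'
```

```text
t: 7.0
tcp_pos: [0.563, 0.1105, 0.078]
orientation: [-0.342, -3.088, 0.022]
wrist_force: [0.7, 0.1, -0.2]
grip_width: 0.0313
t: 7.38
tcp_pos: [0.5632, 0.1105, 0.0717]
orientation: [-0.342, -3.088, 0.022]
wrist_force: [-0.3, 0.2, 0.3]
grip_width: 0.0308
```

```bash
python3 -m pendant '[[0,0,-0.0015,0,1],[0,0,0,0,1],[0,0,0,0,1]]'; python3 -c "
from h import *
wrist('w8')"
```

```text
t: 7.75
tcp_pos: [0.5632, 0.1105, 0.0704]
orientation: [-0.342, -3.088, 0.022]
wrist_force: [-0.6, -0.4, 0.6]
grip_width: 0.0308
t 7.75 tcp [0.5632 0.1105 0.0704] yaw 167.34 tilt [-0.0356 -0.0102 -0.9993] F [-0.6  -0.44  0.65] w 0.030810997940063124
```

View pics/w8.png

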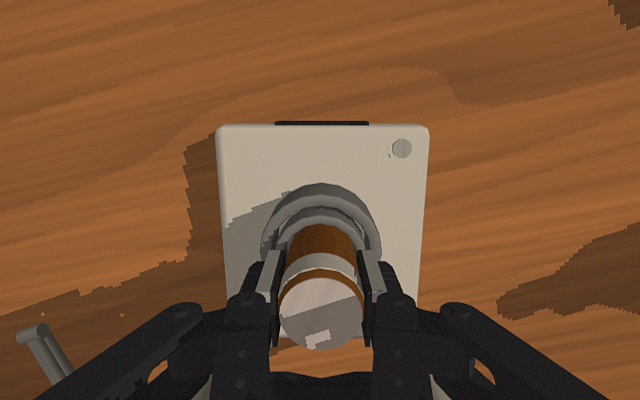

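It is inside the cup. One more millimetre to touch, then I release.

```bash
python3 -m pendant '[[0,0,-0.001,0,1],[0,0,0,0,1]]'; python3 -m pendant '[[0,0,0,0,0.6],[0,0,0,0,0.4],[0,0,0,0,0],[0,0,0,0,0],[0,0,0,0,0]]'; python3 -c "
from h import *
wrist('w9')"
```

```text
t: 8.05
tcp_pos: [0.5632, 0.1105, 0.0694]
orientation: [-0.342, -3.088, 0.022]
wrist_force: [0.6, 0.2, 1.0]
grip_width: 0.031
t: 8.68
tcp_pos: [0.5633, 0.1105, 0.0693]
orientation: [-0.342, -3.089, 0.022]
wrist_force: [-0.7, 0.9, -0.7]
grip_width: 0.0856
t 8.675 tcp [0.5633 0.1105 0.0693] yaw 167.34 tilt [-0.0354 -0.0103 -0.9993] F [-0.67  0.93 -0.73] w 0.08556399441792825
```

View pics/w9.png

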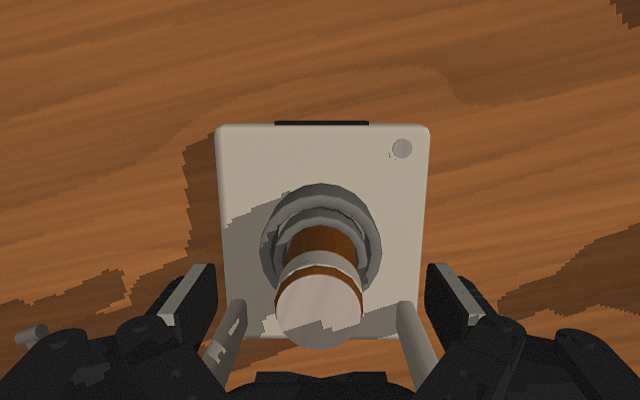

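The cartridge is released and standing in the cup. I'll raise the hand and look.

```bash
python3 -m pendant '[[0,0,0.03,0,0],[0,0,0.04,0,0],[0,0,0.03,0,0],[0,0,0,0,0]]'; python3 -c "
from h import *
wrist('w10')
from cell import optics
for n in ('scene','top'):
    c=optics.capture(n); np.savez(n+'1.npz',**c)
    if n=='scene': cv2.imwrite('pics/scene1.png',cv2.resize(c['img'][120:270,280:480,::-1],None,fx=4,fy=4,interpolation=cv2.INTER_CUBIC))
"
```

```text
t: 9.22
tcp_pos: [0.5627, 0.1105, 0.1717]
orientation: [-0.342, -3.087, 0.022]
wrist_force: [0.5, 0.4, 0.5]
grip_width: 0.0855
t 9.225 tcp [0.5627 0.1105 0.1717] yaw 167.34 tilt [-0.0369 -0.0102 -0.9993] F [0.55 0.38 0.46] w 0.08546200569815321
```

View pics/w10.png

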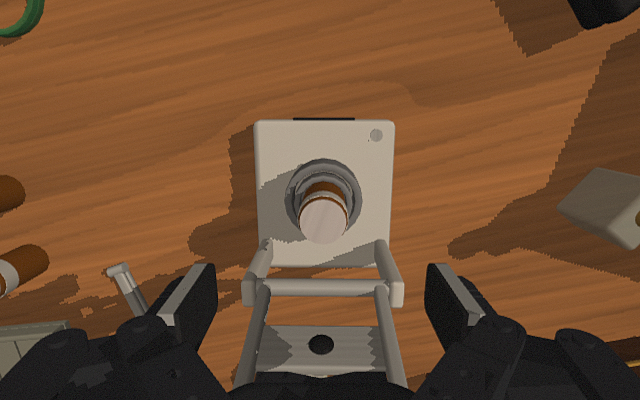

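View pics/scene1.png

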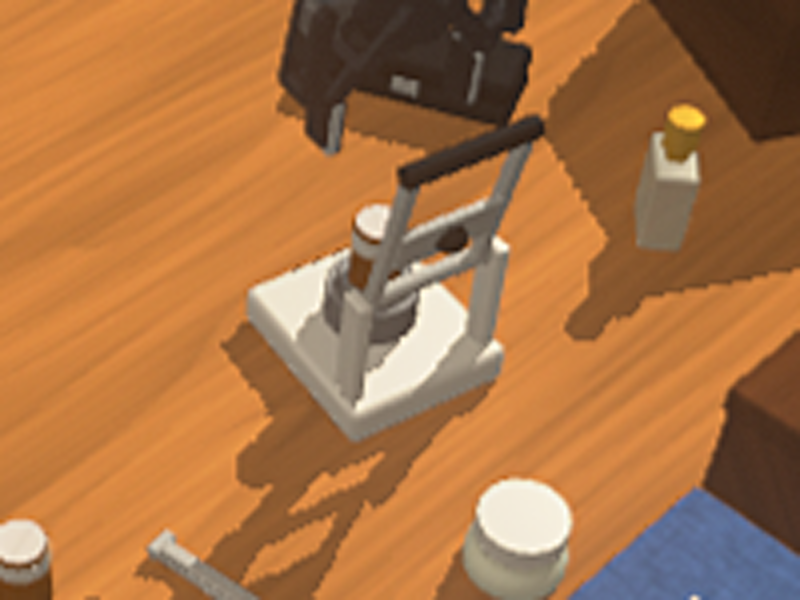

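Run:
```python
from h import *
c=load("w10"); W=cloud(c)[185:250,290:360]; q=W[abs(W[...,2]-.104)<.006]
print(len(q),np.median(q,0),cv2.minEnclosingCircle((q[:,:2]*1000).astype(np.float32)))
W=cloud(load("scene1"))[120:270,280:480]; im=load("scene1")["img"][120:270,280:480].astype(int)
q=W[(im.max(-1)<75)&(W[...,2]>.195)]; q=q[q[:,0]>.6]; print(len(q),q.mean(0),q.min(0),q.max(0))
```

```text
1987 [0.55981327 0.11072673 0.10490873] ((561.7611083984375, 110.17143249511719), 16.512516021728516)
197 [0.6345762  0.08995687 0.21611724] [0.61972998 0.04948219 0.20551237] [0.64688017 0.1359265  0.22146568]
```

```bash
python3 -m pendant '[[0,0,0.04,0,0.5],[0,0,0.04,0,1],[0,0,0.02,0,1],[0.03,-0.007,0,0,1],[0.04,-0.009,0,0,1],[0.03,-0.007,0,0,1],[0,0,0,0,1]]'; python3 -c "
from h import *
wrist('w11')
from cell import optics
c=optics.capture('scene'); np.savez('scene2.npz',**c)
cv2.imwrite('pics/scene2.png',cv2.resize(c['img'][60:260,280:500,::-1],None,fx=3,fy=3,interpolation=cv2.INTER_CUBIC))
"
```

```text
t: 10.25
tcp_pos: [0.6619, 0.0867, 0.261]
orientation: [-0.339, -3.063, 0.025]
wrist_force: [-0.6, 0.3, 0.0]
grip_width: 0.0005
t 10.25 tcp [0.6619 0.0867 0.261 ] yaw 167.32 tilt [-0.0615 -0.0097 -0.9981] F [-0.57  0.33  0.04] w 0.000498657666274327
```

View pics/scene2.png

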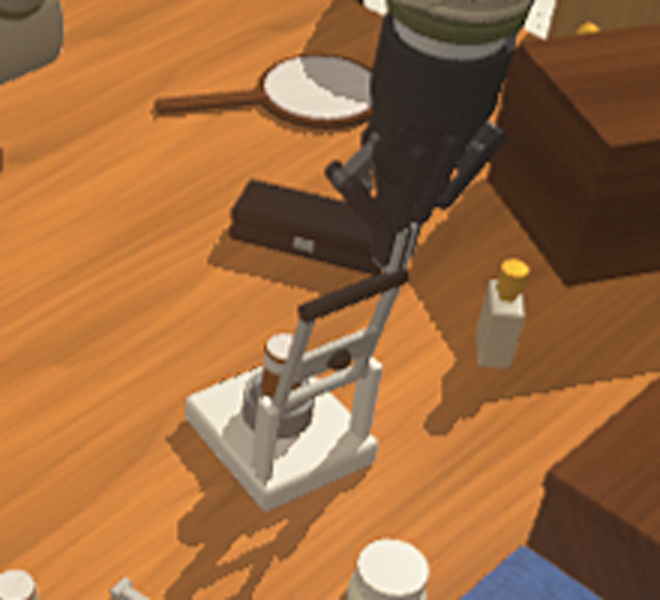

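View pics/w11.png

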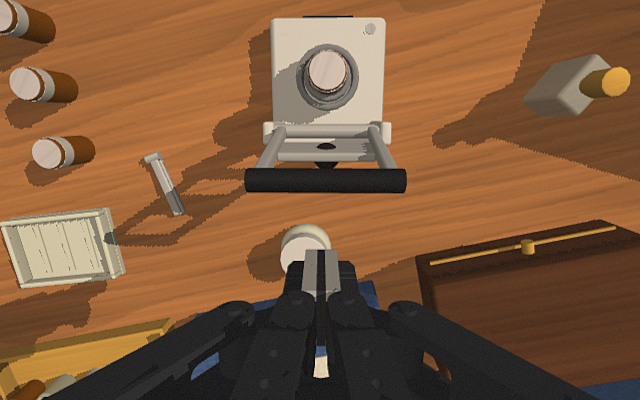

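```bash
python3 -m pendant '[[0,0,-0.02,0,1],[0,0,-0.02,0,1],[0,0,-0.018,0,1],[0,0,0,0,1]]'
```

```text
t: 10.85
tcp_pos: [0.657, 0.0892, 0.2034]
orientation: [-0.335, -3.063, 0.025]
wrist_force: [0.2, 0.9, 0.4]
grip_width: 0.0002
```

```bash
python3 -m pendant '[[-0.006,0.0013,0,0,1],[-0.006,0.0013,0,0,1],[-0.006,0.0013,0,0,1],[0,0,0,0,1]]'
```

```text
t: 11.35
tcp_pos: [0.6395, 0.0933, 0.2074]
orientation: [-0.336, -3.074, 0.025]
wrist_force: [-1.1, 0.9, 0.7]
grip_width: -0.0001
```

```bash
python3 -c "
from h import *
wrist('w12')
from cell import optics
c=optics.capture('scene')
cv2.imwrite('pics/scene3.png',cv2.resize(c['img'][60:260,280:500,::-1],None,fx=3,fy=3,interpolation=cv2.INTER_CUBIC))
"
```

```text
t 11.35 tcp [0.6395 0.0933 0.2074] yaw 167.5 tilt [-0.0508 -0.0106 -0.9987] F [-1.05  0.94  0.69] w -5.221376108386133e-05
```

View pics/scene3.png

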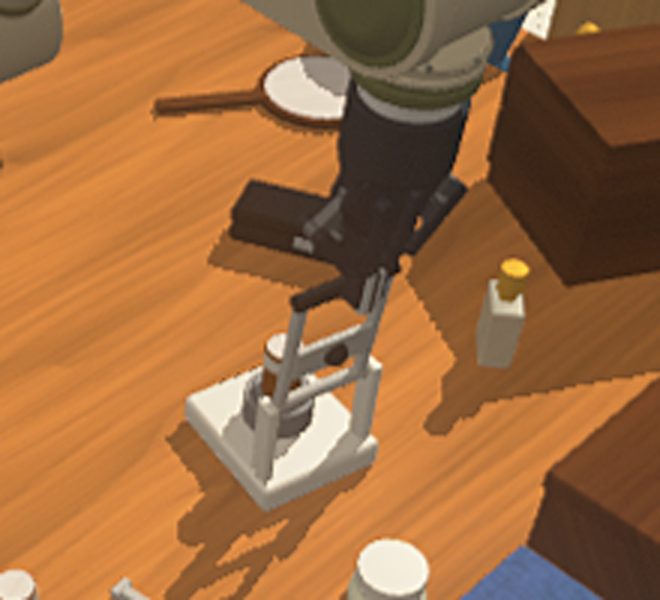

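View pics/w12.png

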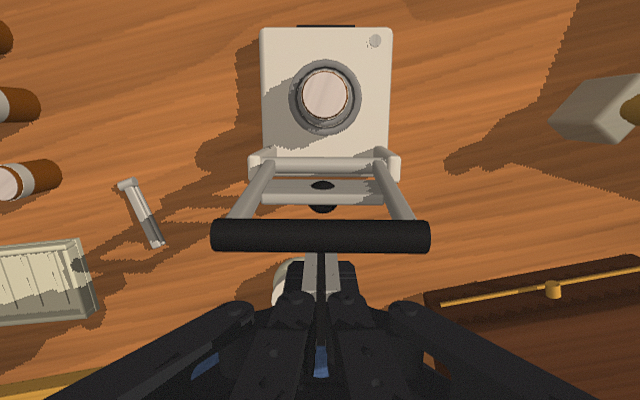

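```bash
python3 -m pendant '[[-0.01,0.0022,-0.002,0,1],[-0.01,0.0022,-0.002,0,1],[-0.01,0.0022,-0.002,0,1],[-0.01,0.0022,-0.002,0,1]]'; python3 -m pendant '[[-0.01,0.0022,-0.003,0,1],[-0.01,0.0022,-0.004,0,1]]'; python3 -c "
from h import *
wrist('w13')
from cell import optics
c=optics.capture('scene')
cv2.imwrite('pics/scene4.png',cv2.resize(c['img'][60:260,280:500,::-1],None,fx=3,fy=3,interpolation=cv2.INTER_CUBIC))
"
```

```text
t: 11.95
tcp_pos: [0.6046, 0.101, 0.2046]
orientation: [-0.341, -3.095, 0.024]
wrist_force: [5.8, -0.7, 0.8]
grip_width: -0.0003
t: 12.2
tcp_pos: [0.5866, 0.105, 0.2003]
orientation: [-0.343, -3.105, 0.023]
wrist_force: [4.2, -0.9, 4.5]
grip_width: -0.0002
t 12.2 tcp [0.5866 0.105  0.2003] yaw 167.39 tilt [-0.0187 -0.013  -0.9997] F [ 4.25 -0.91  4.49] w -0.0001746586081630824
```

View pics/scene4.png

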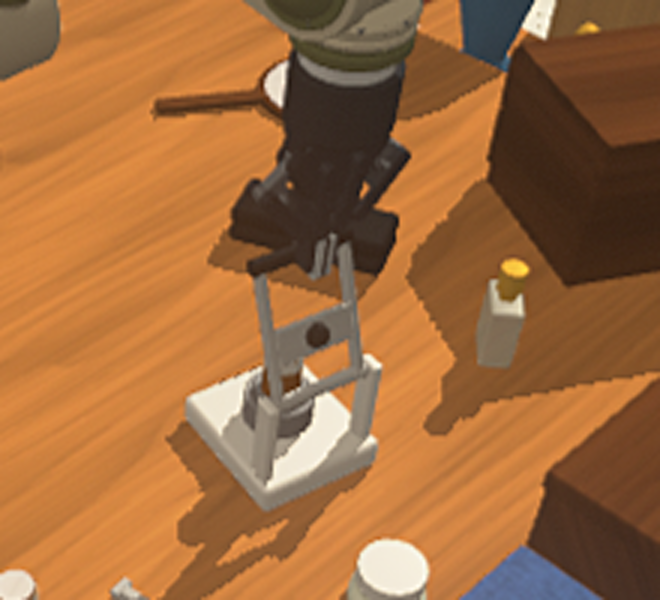

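View pics/w13.png

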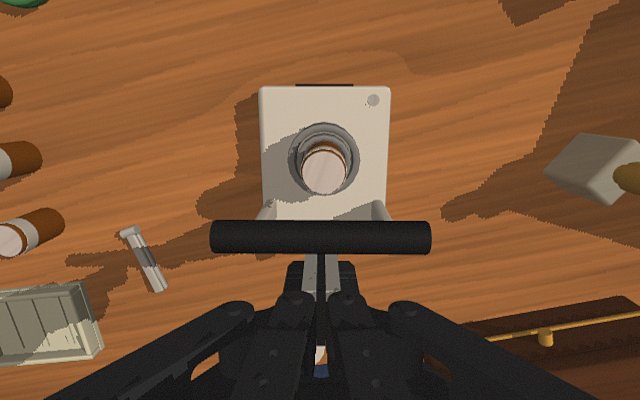

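```bash
python3 -m pendant '[[-0.01,0.0022,-0.003,0,1],[-0.01,0.0022,-0.004,0,1],[-0.01,0.0022,-0.006,0,1],[-0.008,0.0018,-0.007,0,1]]'; python3 -c "
from h import *
wrist('w14')
from cell import optics
c=optics.capture('scene');np.savez('scene5.npz',**c)
cv2.imwrite('pics/scene5.png',cv2.resize(c['img'][60:260,280:500,::-1],None,fx=3,fy=3,interpolation=cv2.INTER_CUBIC))
"
```

```text
t: 12.8
tcp_pos: [0.5522, 0.1127, 0.1803]
orientation: [-0.346, -3.115, 0.023]
wrist_force: [5.0, -1.2, 3.5]
grip_width: -0.0001
t 12.8 tcp [0.5522 0.1127 0.1803] yaw 167.33 tilt [-0.0091 -0.0135 -0.9999] F [ 4.98 -1.24  3.54] w -0.0001450965709662851
```

View pics/scene5.png

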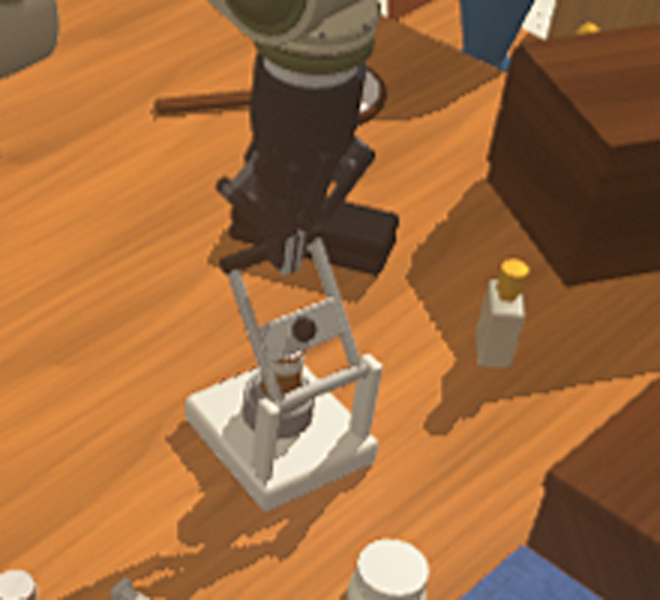

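View pics/w14.png

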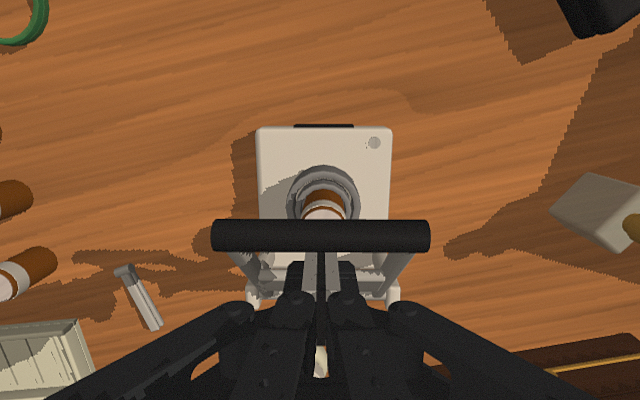

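```bash
python3 -m pendant '[[-0.007,0.0015,-0.007,0,1],[-0.006,0.0013,-0.008,0,1],[0.004,-0.001,0,0,1],[0.004,-0.001,0,0,1]]'; python3 -m pendant '[[0.003,-0.0007,0.012,0,1],[0,0,0.02,0,1],[0,0,0.02,0,1],[0,0,0,0,1]]'; python3 -c "
from h import *
c=wrist('w15')
W=cloud(c);im=c['img'].astype(int)
m=(im.max(-1)<70)&(W[...,2]>.12)&(W[...,2]<.21);m[270:]=0
q=W[m];print(len(q),q.mean(0),q.min(0),q.max(0))
from cell import optics
c=optics.capture('scene');np.savez('scene6.npz',**c)
cv2.imwrite('pics/scene6.png',cv2.resize(c['img'][60:260,280:500,::-1],None,fx=3,fy=3,interpolation=cv2.INTER_CUBIC))
"
```

```text
t: 13.4
tcp_pos: [0.5464, 0.1136, 0.1643]
orientation: [-0.345, -3.11, 0.023]
wrist_force: [-0.3, -1.4, -0.1]
grip_width: -0.0001
t: 13.9
tcp_pos: [0.5499, 0.1127, 0.2193]
orientation: [-0.345, -3.108, 0.022]
wrist_force: [0.0, -0.9, -1.3]
grip_width: -0.0003
t 13.9 tcp [0.5499 0.1127 0.2193] yaw 167.33 tilt [-0.0156 -0.0127 -0.9998] F [ 0.04 -0.93 -1.26] w -0.00028782417441421853
4197 [0.52146376 0.11908921 0.1745143 ] [0.50485196 0.07394814 0.13179924] [0.5812152  0.16307811 0.1794363 ]
```

View pics/scene6.png

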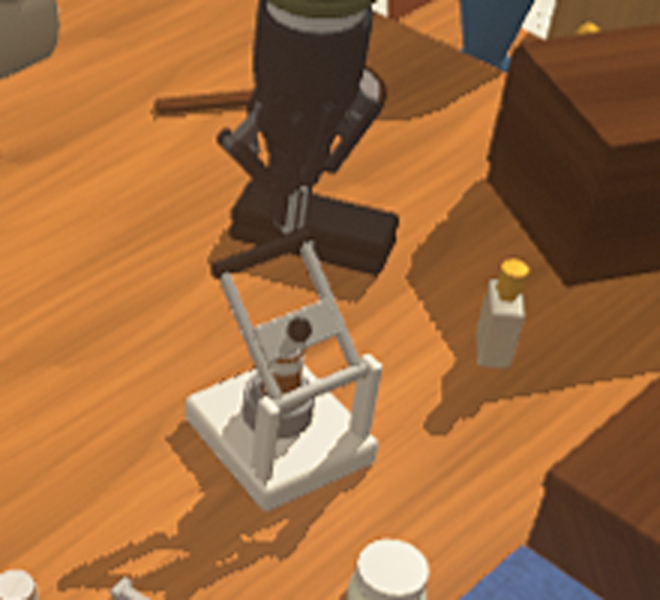

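View pics/w15.png

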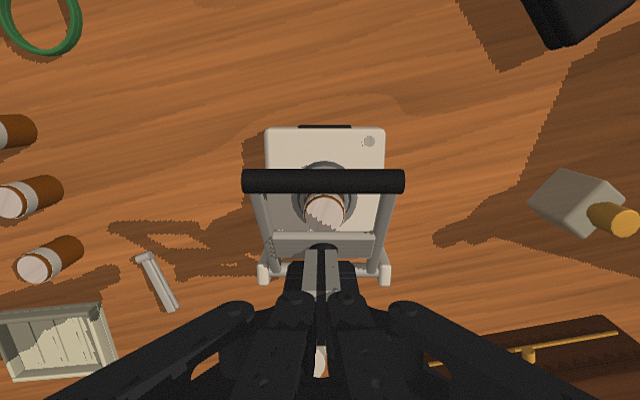

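The bar centre is at about (0.5205,0.119), top 0.178, clamp at ~39°. I'll go above it and press down.

```bash
python3 -m pendant '[[-0.016,0.0036,0,0,1],[-0.018,0.004,0,0,1],[0,0,-0.015,0,1],[0,0,-0.01,0,1],[0,0,-0.008,0,1],[0,0,-0.004,0,1]]'
```

```text
t: 14.75
tcp_pos: [0.5117, 0.1207, 0.1761]
orientation: [-0.344, -3.095, 0.024]
wrist_force: [-16.1, 1.8, 20.2]
grip_width: 0.0001
```

```bash
python3 -m pendant '[[0,0,0.006,0,1],[0,0,0.006,0,1],[0,0,0,0,1]]'; python3 -c "
from h import *
c=wrist('w16')
W=cloud(c);im=c['img'].astype(int)
m=(im.max(-1)<70)&(W[...,2]>.12)&(W[...,2]<.21);m[300:]=0
q=W[m];print(len(q),q.mean(0),q.min(0),q.max(0))
from cell import optics
c=optics.capture('scene');np.savez('scene6.npz',**c)
cv2.imwrite('pics/scene7.png',cv2.resize(c['img'][60:260,280:500,::-1],None,fx=3,fy=3,interpolation=cv2.INTER_CUBIC))
"
```

```text
t: 15.12
tcp_pos: [0.5121, 0.1206, 0.1885]
orientation: [-0.344, -3.095, 0.024]
wrist_force: [0.4, -0.2, 0.2]
grip_width: -0.0003
t 15.125 tcp [0.5121 0.1206 0.1885] yaw 167.31 tilt [-0.0287 -0.012  -0.9995] F [ 0.36 -0.17  0.24] w -0.0002858945169451021
4179 [0.51444459 0.12038935 0.1779418 ] [0.50006913 0.07605807 0.1506396 ] [0.533801   0.16330471 0.20998712]
```

View pics/scene7.png

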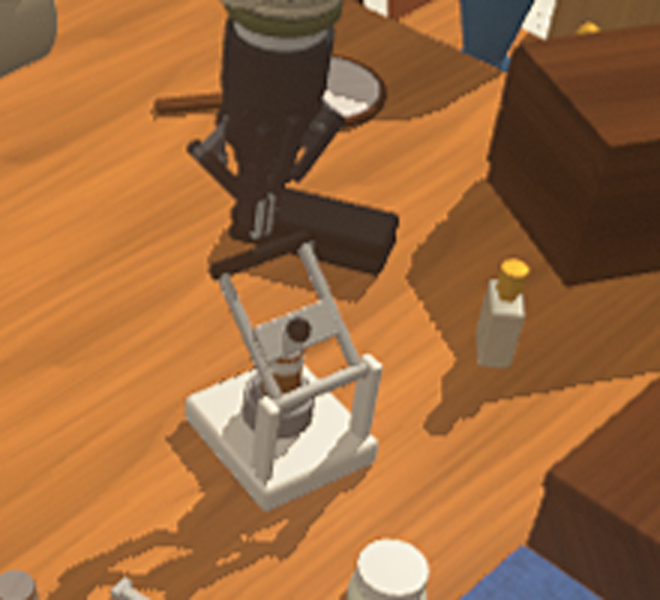

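View pics/w16.png

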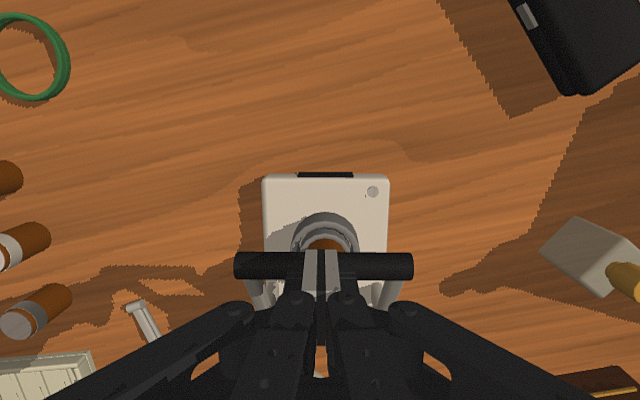

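```bash
python3 -m pendant '[[0.01,-0.0022,0,0,1],[0,0,-0.004,0,1],[0,0,-0.003,0,1],[0,0,-0.003,0,1],[0,0,-0.003,0,1]]'; python3 -m pendant '[[0,0,-0.003,0,1],[0,0,-0.003,0,1]]'
```

```text
t: 15.85
tcp_pos: [0.5217, 0.1184, 0.1745]
orientation: [-0.344, -3.092, 0.024]
wrist_force: [-12.0, 1.0, 17.0]
grip_width: -0.0002
t: 16.1
tcp_pos: [0.5187, 0.1191, 0.1705]
orientation: [-0.342, -3.087, 0.024]
wrist_force: [-10.6, 0.5, 14.7]
grip_width: 0.0003
```

```bash
python3 -m pendant '[[-0.004,0.0009,-0.004,0,1],[-0.0035,0.0008,-0.004,0,1],[-0.0025,0.0006,-0.004,0,1],[-0.002,0.0005,-0.004,0,1]]'; python3 -c "
from h import *
c=wrist('w17')
from cell import optics
c=optics.capture('scene');np.savez('scene8.npz',**c)
cv2.imwrite('pics/scene8.png',cv2.resize(c['img'][60:260,280:500,::-1],None,fx=3,fy=3,interpolation=cv2.INTER_CUBIC))
"
```

```text
t: 16.6
tcp_pos: [0.5084, 0.1215, 0.1564]
orientation: [-0.343, -3.096, 0.024]
wrist_force: [-1.4, -1.3, 6.8]
grip_width: 0.0004
t 16.6 tcp [0.5084 0.1215 0.1564] yaw 167.36 tilt [-0.0284 -0.0122 -0.9995] F [-1.36 -1.3   6.82] w 0.00038417498581534677
```

View pics/scene8.png

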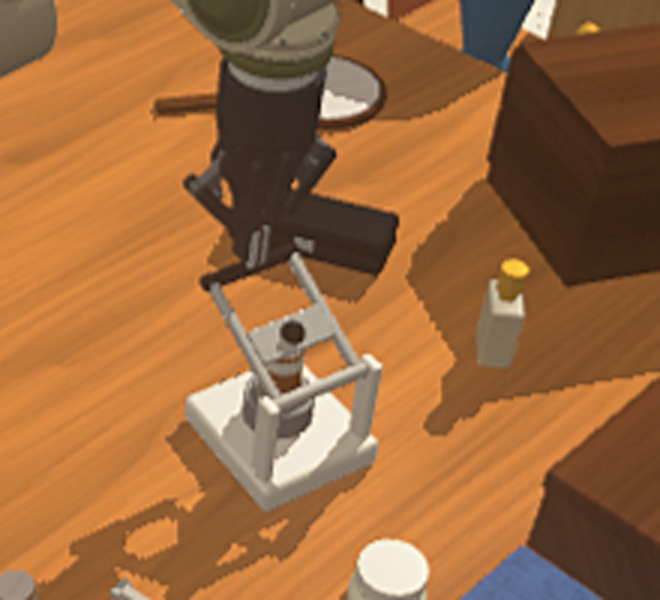

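View pics/w17.png

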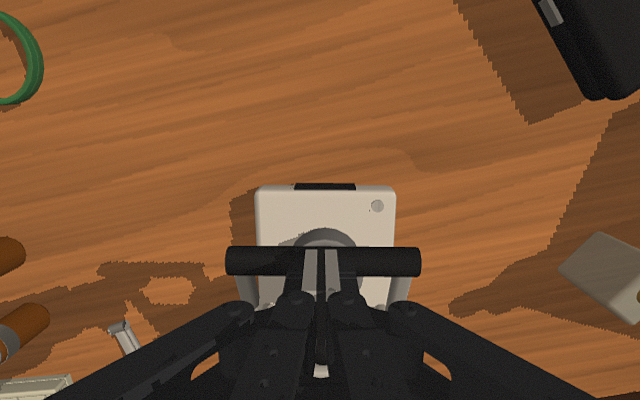

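```bash
python3 -m pendant '[[-0.0012,0.0003,-0.003,0,1],[-0.0012,0.0003,-0.003,0,1],[-0.001,0.0002,-0.003,0,1],[-0.001,0.0002,-0.003,0,1]]';  python3 -m pendant '[[-0.0006,0.0001,-0.002,0,1],[-0.0006,0.0001,-0.002,0,1]]'
```

```text
t: 17.2
tcp_pos: [0.5028, 0.1228, 0.1444]
orientation: [-0.342, -3.093, 0.024]
wrist_force: [-1.2, -1.6, 6.3]
grip_width: 0.0001
t: 17.45
tcp_pos: [0.5013, 0.1231, 0.1406]
orientation: [-0.342, -3.093, 0.024]
wrist_force: [0.4, -1.7, 6.3]
grip_width: 0.0001
```

```bash
for i in 1; do :; done; python3 -m pendant '[[-0.0006,0.0001,-0.002,0,1],[-0.0005,0.0001,-0.002,0,1]]'; python3 -m pendant '[[-0.0005,0.0001,-0.002,0,1],[-0.0005,0.0001,-0.002,0,1]]'
```

```text
t: 17.7
tcp_pos: [0.5, 0.1234, 0.1367]
orientation: [-0.342, -3.093, 0.023]
wrist_force: [-1.5, -1.1, 5.9]
grip_width: -0.0002
t: 17.95
tcp_pos: [0.4988, 0.1236, 0.1329]
orientation: [-0.342, -3.093, 0.023]
wrist_force: [-0.4, -0.3, 5.3]
grip_width: 0.0002
```

```bash
python3 -m pendant '[[-0.0004,0.0001,-0.0015,0,1],[-0.0004,0.0001,-0.0015,0,1]]'; python3 -m pendant '[[-0.0004,0.0001,-0.0015,0,1],[-0.0003,0.0001,-0.0015,0,1]]'
```

```text
t: 18.2
tcp_pos: [0.498, 0.1239, 0.13]
orientation: [-0.342, -3.093, 0.023]
wrist_force: [0.5, -1.3, 6.2]
grip_width: 0.0003
t: 18.45
tcp_pos: [0.4974, 0.124, 0.1273]
orientation: [-0.342, -3.093, 0.023]
wrist_force: [0.3, -1.1, 5.9]
grip_width: -0.0001
```

```bash
python3 -m pendant '[[-0.0002,0.0001,-0.0012,0,1],[-0.0002,0,-0.0012,0,1]]'; python3 -c "
from h import *
c=wrist('w18')
from cell import optics
c=optics.capture('scene');np.savez('scene9.npz',**c)
cv2.imwrite('pics/scene9.png',cv2.resize(c['img'][110:240,320:450,::-1],None,fx=4.5,fy=4.5,interpolation=cv2.INTER_CUBIC))
"
```

```text
t: 18.7
tcp_pos: [0.4969, 0.1241, 0.1251]
orientation: [-0.342, -3.093, 0.024]
wrist_force: [0.7, -0.3, 5.9]
grip_width: 0.0
t 18.7 tcp [0.4969 0.1241 0.1251] yaw 167.37 tilt [-0.0311 -0.0118 -0.9994] F [ 0.66 -0.34  5.92] w 3.957320322698685e-05
```

View pics/scene9.png

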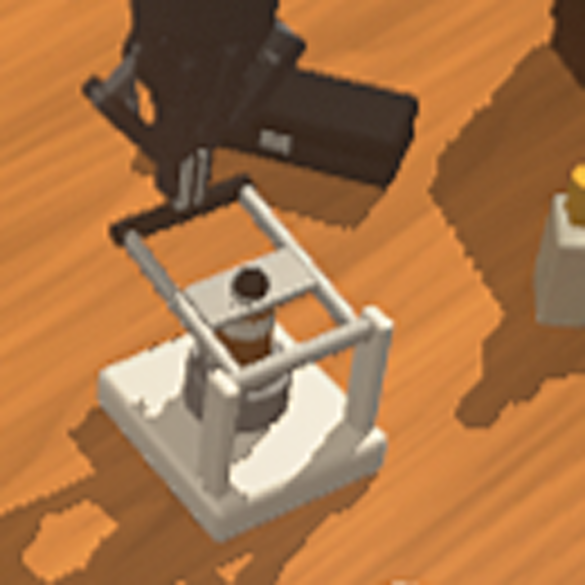

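Nearly in contact: the plate lies just over the lid. I'll continue in 1 mm steps.

```bash
python3 -m pendant '[[-0.0002,0,-0.001,0,1],[-0.0002,0,-0.001,0,1]]'; python3 -m pendant '[[-0.0002,0,-0.001,0,1],[0,0,-0.001,0,1]]'
```

```text
t: 19.05
tcp_pos: [0.4965, 0.1242, 0.1233]
orientation: [-0.342, -3.093, 0.023]
wrist_force: [-0.1, -1.6, 7.0]
grip_width: -0.0001
t: 19.3
tcp_pos: [0.4962, 0.1242, 0.1216]
orientation: [-0.342, -3.093, 0.023]
wrist_force: [-1.3, -0.5, 5.8]
grip_width: -0.0
```

```bash
python3 -m pendant '[[-0.0001,0,-0.001,0,1],[-0.0001,0,-0.001,0,1]]'; python3 -m pendant '[[-0.0001,0,-0.001,0,1],[0,0,-0.001,0,1]]'
```

```text
t: 19.55
tcp_pos: [0.4959, 0.1243, 0.1199]
orientation: [-0.342, -3.093, 0.023]
wrist_force: [-0.2, -0.3, 6.1]
grip_width: -0.0001
t: 19.8
tcp_pos: [0.4956, 0.1244, 0.1181]
orientation: [-0.342, -3.093, 0.023]
wrist_force: [0.5, -0.4, 5.8]
grip_width: -0.0
```

```bash
python3 -m pendant '[[0,0,-0.001,0,1],[0,0,-0.001,0,1]]'; python3 -m pendant '[[0,0,-0.001,0,1],[0,0,-0.001,0,1]]'
```

```text
t: 20.05
tcp_pos: [0.4954, 0.1244, 0.1164]
orientation: [-0.342, -3.093, 0.023]
wrist_force: [-0.3, -0.6, 7.0]
grip_width: -0.0003
t: 20.3
tcp_pos: [0.4952, 0.1245, 0.1149]
orientation: [-0.342, -3.092, 0.023]
wrist_force: [-1.5, -0.5, 9.0]
grip_width: 0.0001
```

```bash
python3 -m pendant '[[0,0,-0.001,0,1]]'; python3 -m pendant '[[0,0,-0.001,0,1]]';python3 -m pendant '[[0,0,-0.001,0,1]]'
```

```text
t: 20.42
tcp_pos: [0.4951, 0.1245, 0.1144]
orientation: [-0.342, -3.093, 0.023]
wrist_force: [-0.9, -0.2, 9.2]
grip_width: 0.0002
t: 20.55
tcp_pos: [0.4951, 0.1245, 0.1138]
orientation: [-0.342, -3.093, 0.023]
wrist_force: [-2.1, -1.6, 10.3]
grip_width: -0.0001
t: 20.68
tcp_pos: [0.495, 0.1245, 0.1134]
orientation: [-0.342, -3.093, 0.023]
wrist_force: [-0.7, -1.4, 11.4]
grip_width: -0.0002
```

```bash
python3 -m pendant '[[0,0,0,0,1]]'; python3 -m pendant '[[0,0,0,0,1]]'
```

```text
t: 20.8
tcp_pos: [0.4949, 0.1245, 0.1136]
orientation: [-0.342, -3.093, 0.023]
wrist_force: [0.3, -0.7, 2.8]
grip_width: -0.0005
t: 20.92
tcp_pos: [0.495, 0.1245, 0.1136]
orientation: [-0.342, -3.093, 0.023]
wrist_force: [1.3, -0.2, 3.0]
grip_width: -0.0002
```

The force climbed steadily from 7 N to about 11 N over 3 mm, so it has firmed up. I'll stop here, back off upward, and check.

```bash
python3 -m pendant '[[0,0,0.005,0,1],[0,0,0.02,0,1],[0,0,0.04,0,1],[0,0,0.04,0,1],[-0.03,0,0.03,0,1],[-0.03,0,0,0,1],[0,0,0,0,1],[0,0,0,0,1]]'
python3 - <<'E'
from h import *
c=wrist('w20')
W=cloud(c);im=c['img'].astype(int)
from cell import optics
c=optics.capture('scene');np.savez('scene10.npz',**c)
cv2.imwrite('pics/scene10.png',cv2.resize(c['img'][110:240,320:450,::-1],None,fx=4.5,fy=4.5,interpolation=cv2.INTER_CUBIC))
W=cloud(c)[110:240,320:450];im=c['img'][110:240,320:450].astype(int)
d=(im.max(-1)<75)
q=W[d&(W[...,2]>.09)&(W[...,2]<.14)];b=q[q[:,0]<.525];n=q[q[:,0]>.54]
print("bar",len(b),b.mean(0),b.max(0),"nose",len(n),n.mean(0) if len(n) else 0)
t=optics.capture('top');cv2.imwrite('pics/top3.png',t['img'][...,::-1])
c0=load('top0')['img'].astype(int); print((abs(t['img'].astype(int)-c0).sum(-1)>90)[130:300,140:480].sum())
cv2.imwrite('pics/diff.png',((abs(t['img'].astype(int)-c0).sum(-1)>90)*255).astype(np.uint8))
E
```

```text
t: 21.92
tcp_pos: [0.4305, 0.1252, 0.2506]
orientation: [-0.34, -3.083, 0.022]
wrist_force: [-0.0, 0.8, -1.1]
grip_width: 0.0003
t 21.925 tcp [0.4305 0.1252 0.2506] yaw 167.39 tilt [-0.0415 -0.0097 -0.9991] F [-0.    0.79 -1.13] w 0.00029562406245411157
bar 112 [0.50057655 0.11991775 0.11025718] [0.51137846 0.16307826 0.11543589] nose 33 [0.56657238 0.10525103 0.11494641]
15233
```

View pics/scene10.png

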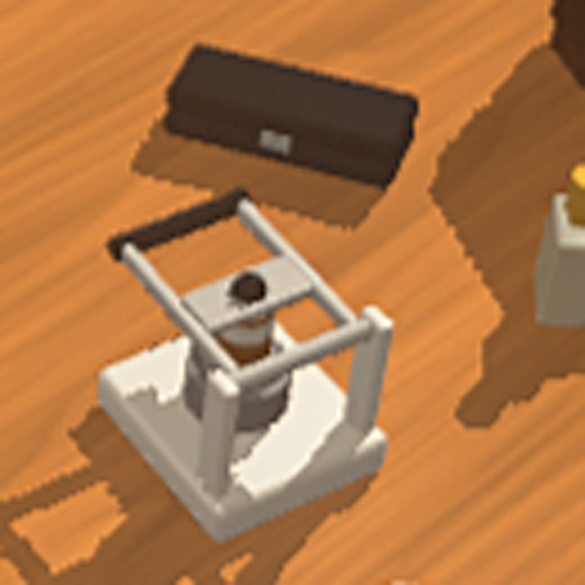

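View pics/w20.png

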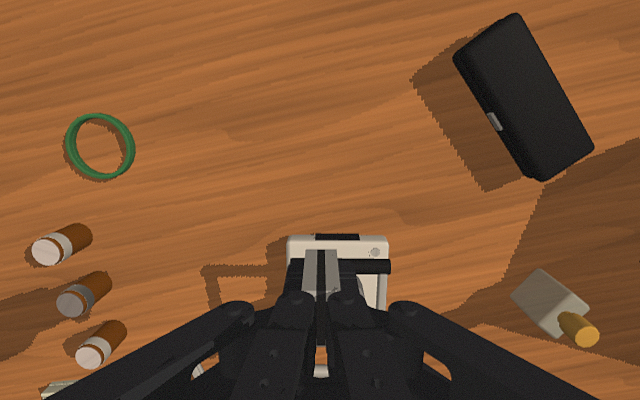

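View pics/top3.png

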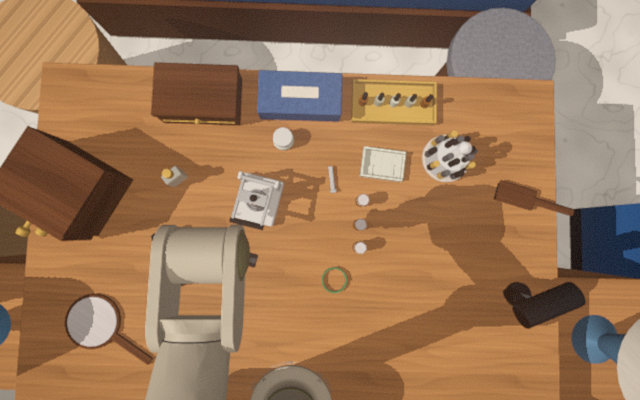

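```bash
python3 -c "
from cell import r
print(r.finish_job())"
```

```text
the job is handed in; nothing more can be done
None
```

The scent cartridge farthest to the robot's right now stands in the diffuser's cradle with the clamp pressed down on it. I handed the job in at about 22 s; no verdict was reported.

- **Placing:** I lowered the cartridge into the cup and let go. Afterwards its lid was centred over the cradle within about 1 mm, at about 105 mm height against the expected 106 mm.
- **Clamping:** I pushed the standing clamp over by its crossbar, then pressed the bar down with shut fingers. The bar swung at about 6 N, then the force climbed from 7 N to about 11 N over the last 3 mm, and I stopped there. The last reading was 11.4 N with about 0.7 N of noise, so it is close to the 12 N crush limit but under it.
- **Final checks:** With the gripper withdrawn, the clamp stayed down at about 0.06 rad above level. By eye, the last top and scene views show the bystanders where they began. The spectacle case was hidden in that top view, so I checked it only in the scene view.

Two things went less cleanly:
- **First press on the bar:** At about 39° I pressed too steeply, which gave up to 20 N on the bar before the clamp had reached the cartridge. I backed off and then followed the bar's arc.
- **Gripper tilt:** The gripper drifted 1 to 3.5° from vertical while moving, and this did no visible harm.

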